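# Fit the wire front fence to a display shelf

### The job

Take the wire fence out of the grey bin and fit it in the slotted rail along the front of the white display shelf, in the slots that bring it nearest the middle of the shelf, with all six legs in their slots and its foot strip pressed fully home, flat on the rail; then let go. Feel for the slots gently, so as not to bend the wire legs, and leave the goods on the shelf and the bowl where they are.

Things in the scene. Friction and masses are not known exactly. Their poses are not given: they have to be found in the camera images.
- fence: The loose bright steel wire fence, about 0.28 kg, 246 mm long, upright. Origin: middle of the underside of its flat foot strip (16 mm wide, 240 mm long, 4 mm thick). Own z up, y along its length, x across it; the same after a half turn about z. Wires reach 81 mm above the origin. In the bin its foot strip rests loosely on two ledges and its legs hang in the gap between them.
- fence_tip (a point): Point on the fence 30 mm straight below the body origin, level with the tips of its six legs and midway between the middle two. The legs are round wire, 5 mm thick with round tips, 30 mm long below the foot strip, at y = -100, -60, -20, 20, 60 and 100 mm along the fence (x = 0).
- fence_grip (a point): Centre of the blank white ticket holder in the middle of the fence's top, the place to grip it: a plastic block 70 mm along the fence, 12 mm across it, 36 mm tall (46 to 82 mm above the underside of the foot strip). The point is 64 mm above the body origin, axes as the fence's.
- shelf: White enamelled steel display shelf, fixed, 280 mm deep (own x) by 460 mm wide (own y), flat deck 50 mm above the counter. Origin: centre of its underside. Own +x points to its front, away from the robot. Low wire fences (76 mm above the deck) already stand along its two ends at y = -222 and 222 mm, from x = -133 to 63 mm.
- rail_mid (a point): Fixed point of the shelf (not a slot): middle of its width, on the centre line of the slotted rail, level with deck and rail top; 85 mm to the front of the shelf's origin, 50 mm up. Axes as the shelf's; the rail runs along y. Aluminium rail, flush, 26 mm wide, 410 mm long, 24 mm deep, hollow below, with ten through slots at 40 mm pitch, each 7 mm along and 8 mm across the rail.
- channel_end (a point): Fixed point of the shelf: the +y end of the 452 mm long channel that the rail lies in, on its centre line at deck height, 226 mm from rail_mid. The rail is screwed down with its middle up to 20 mm to either side of rail_mid; this offset is not measured. Slots lie 20, 60, 100, 140 and 180 mm either side of the rail's middle, so some fit puts the fence's middle within 20 mm of rail_mid.
- bin: Grey plastic parts bin, fixed, 96 mm (own x) by 280 mm (own y), 58 mm tall, origin at the centre of its underside. Two lengthwise ledges in the middle, tops 45 mm above the counter, with a 9 mm gap, carry the fence.
- carton_wide: Cardboard carton standing on the deck, 85 x 120 x 60 mm, origin at the centre of its underside; leave alone.
- carton_small: Cardboard carton standing on the deck, 75 x 80 x 45 mm, origin at the centre of its underside; leave alone.
- tin: Tin standing on the deck, 60 mm across, 70 mm tall, origin at the centre of its underside; leave alone.
- bowl: Steel bowl on the counter, 130 mm across, 55 mm tall, origin at the centre of its underside; leave alone.
Things that resemble listed ones, but are neither listed nor needed, are in the scene too. Several things have the shape of the fence; the one meant has the colours described above.

How it is judged:
By the outcome, as a careful person would: the job done as asked, in the order asked, and still so for the second after the job is handed in, with the robot touching nothing.
It also fails if it takes over 58 s, if anything falls off the work surface, if the arm or the gripper's body presses on something with over 40 N, if the wrist force passes 120 N, or if a joint passes its speed limit or range.

### The arm

A 7-joint arm with a two-finger parallel gripper is mounted at the origin on the work surface. World frame = base frame: x ahead of the robot, y to its left, z up, the work surface at z = 0. Lengths are in m, angles in rad, forces in N, time in s.
With the tool pointing down it reaches from about 0.4 to 0.85 m from the base axis. Payload 10.4 kg.
Tool frame: the origin (TCP) lies on the centre line of the jaws, within the pads' length; the fingertips stand 22 mm ahead of it and the grasp point (between the pads) lies 3 mm ahead of it; z points along the fingers, y is the direction in which the jaws open and shut (so a half turn about z gives the same grasp; the last joint's range is limited). The gripper opens to 85 mm and grips with 20 to 120 N. Pads are 22 mm wide; open, the fingers measure 114 mm over their backs; the gripper's body (76 mm by 85 mm) begins 54 mm behind the grasp point. The pads swing forward as they close: fully open they stand 13 mm farther back than shut.
Start: joints at [-1.332, 0.332, -0.065, 1.46, 0.022, 1.35, -0.088], TCP at [0.162, 0.604, 0.253] pointing down, gripper open.
Joint ranges: [-2.6, 2.6], [-0.5, 2.12], [-1.47, 1.34], [0.16, 2.42], [-1.27, 4.41], [0.06, 2.06], [-2.6, 2.6]. Speed limits (rad/s): [2.22, 2.22, 2.79, 2.79, 3.14, 3.14, 3.14].

### API

Orientations are given as a unit quaternion [x, y, z, w].
In Python, from workcell import manip gives the robot as it stands. The module is installed in compiled form; this text tells all that it offers.
- The arm moves only by the shell command python3 -m crank 'ROWS' [FORCE]. ROWS is JSON, a list of rows, each a list of 3 entries, a list of its own where there are three numbers: the opening, from -1 (shut) to 1 (fully open), then the shift along the tool's x, y, z normalised to -1 to 1, where 1 is 80 mm, then the turn, a rotation vector about the tool's x, y, z normalised to -1 to 1, where 1 is pi/4 rad. In form: [[jaw, [tx, ty, tz], [ax, ay, az]], ...]. A call has exactly 5 rows; each row shifts and turns the commanded pose from where the row before left it, along the tool's axes as they then stand; what a row does not reach is not made up. A row lasts 1/10 s, in which the tool goes at most 50 mm and 8.59 degrees, less where a joint would pass 70% of its speed; a pose out of reach is approached as far as the arm can. A call with a number of a shift or a turn outside -1 to 1 is refused whole. A call with a gripper value outside its range is refused whole. The fingers move at their own pace and stop on an object; FORCE is the grip in N (left out, the last holds). Time passes only in rows, so rows that do not move let the fingers close, or fill a call up. It gives the time, the measured TCP pose, the force and the opening at its end, in the units of the state.
- manip.get_obs(): the state, without advancing time (a new reading comes with each control period).
- manip.camera(name): name is "scene" or "side" or "wrist"; returns the picture (400x640x3 uint8, blue, green, red); there is no depth.
- manip.camera_info(name): a dict with "K" (3x3 intrinsics, pixels), "camera_from_world" (4x4, takes a point from world to camera coordinates); the wrist camera has in their place "mount" (4x4, takes a point from camera to tool coordinates, whose origin is the TCP and whose axes are the flange's). Camera axes: x right, y down, z forward; pixel columns grow to the right and rows downward; lengths in m; the calibration is good to about 2 mm. A picture is of the moment at which its call begins: read the wrist's pose just before it. camera_info takes no time and is no camera call.
- manip.hand_in(): hands the job in, once; it reports no verdict.
The state is a dict: "clock": time; "joint_pos": joint angles; "joint_velocities": joint speeds; "tau": joint torques, N m; "position": TCP position; "ee_rot": TCP orientation; "ft_force": force on the tool from outside, world axes, zero at the start; "torque": the same for the moment, N m; "grip_width": opening from 0.0 (shut) to 1.0 (fully open).
Only numpy, scipy, OpenCV 4.12 (cv2) and the standard library are available. Lean on these libraries where they do the work, as an engineer would, in place of code of your own. Each camera call takes 0.05 s, during which the arm holds its last target.

## Working session

There is one attempt and no reset: what is moved stays moved. The work goes in short steps, Python scripts to look and compute and a shell command to move; the robot and the scene stay as the last step left them, time stands still between calls to the robot, and variables do not carry over. Pictures are saved under pics/ and viewed, and the job is handed in when it is done.

```bash
mkdir -p pics; ls; python3 - <<'E'
from workcell import manip
import cv2, numpy as np
np.set_printoptions(precision=4,suppress=True)
print(manip.get_obs())
for n in ["scene","side","wrist"]:
    print(n,manip.camera_info(n))
    cv2.imwrite(f"pics/{n}0.png",manip.camera(n))
E
```

```text
pics
{'clock': 0.0, 'joint_pos': array([-1.3316,  0.3329, -0.0647,  1.461 ,  0.0216,  1.3499, -0.0885]), 'joint_velocities': array([-0.0004,  0.0002,  0.0002,  0.001 ,  0.0007,  0.0004,  0.0004]), 'tau': array([  0.0007, -62.5459,   0.0497, -39.1586,   0.0163,   0.0102,
         0.    ]), 'position': array([0.1617, 0.6033, 0.2525]), 'ee_rot': array([ 0.1305,  0.9914, -0.0007, -0.0001]), 'ft_force': array([-0.269 ,  0.6186, -0.3599]), 'torque': array([ 0.0362, -0.0472, -0.0526]), 'grip_width': 0.9942703780434794}
scene {'K': array([[471.5313,   0.    , 318.8505],
       [  0.    , 471.5313, 197.8073],
       [  0.    ,   0.    ,   1.    ]]), 'camera_from_world': array([[ 0.3857,  0.9226, -0.0003, -0.165 ],
       [ 0.6194, -0.2592, -0.741 , -0.2734],
       [-0.6838,  0.2857, -0.6715,  1.7097],
       [ 0.    ,  0.    ,  0.    ,  1.    ]])}
side {'K': array([[377.6329,   0.    , 324.9044],
       [  0.    , 377.6329, 202.6015],
       [  0.    ,   0.    ,   1.    ]]), 'camera_from_world': array([[ 0.9308, -0.365 ,  0.0198, -0.5661],
       [-0.1966, -0.5457, -0.8146,  0.1575],
       [ 0.3081,  0.7543, -0.5797,  0.9994],
       [ 0.    ,  0.    ,  0.    ,  1.    ]])}
wrist {'K': array([[325.1644,   0.    , 323.6092],
       [  0.    , 325.1644, 198.7289],
       [  0.    ,   0.    ,   1.    ]]), 'mount': array([[ 0.0005, -0.9634, -0.2681,  0.0677],
       [ 1.    ,  0.0002,  0.0012,  0.0001],
       [-0.0011, -0.2681,  0.9634, -0.1203],
       [ 0.    ,  0.    ,  0.    ,  1.    ]])}
```

View pics/scene0.png

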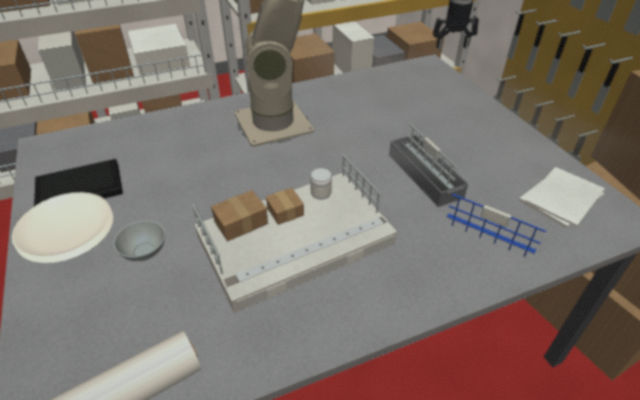

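View pics/side0.png

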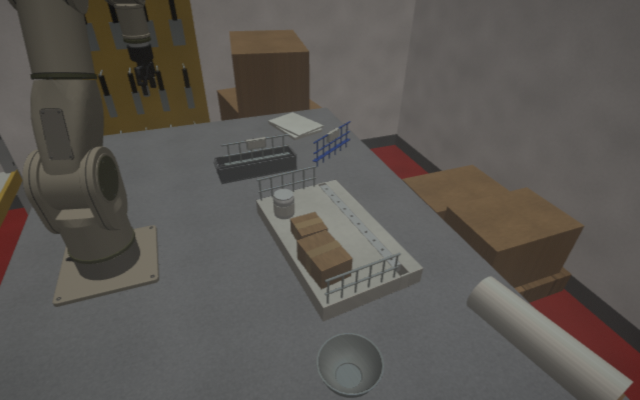

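View pics/wrist0.png

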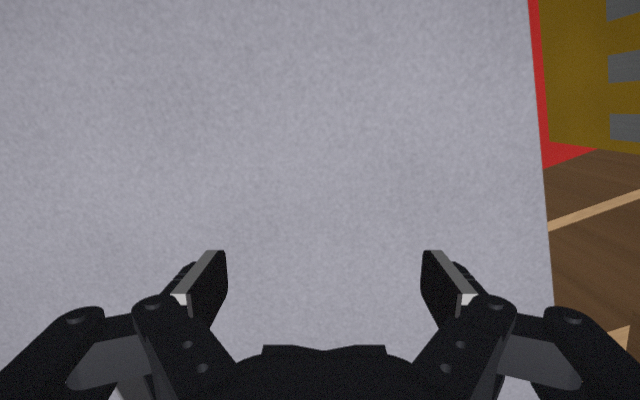

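```bash
cat > h.py <<'E'
import cv2, numpy as np
from workcell import manip
from scipy.spatial.transform import Rotation as R
np.set_printoptions(precision=4,suppress=True)
def cam(n,obs=None):
    i=manip.camera_info(n)
    if n=="wrist":
        o=obs or manip.get_obs()
        T=np.eye(4);T[:3,:3]=R.from_quat(o["ee_rot"]).as_matrix();T[:3,3]=o["position"]
        return i["K"],T@i["mount"]
    return i["K"],np.linalg.inv(i["camera_from_world"])
def ray(c,uv):
    K,T=c; d=T[:3,:3]@np.linalg.inv(K)@np.array([uv[0],uv[1],1.]); return T[:3,3],d/np.linalg.norm(d)
def onz(c,uv,z):
    p,d=ray(c,uv); return p+d*(z-p[2])/d[2]
def tri(c1,a,c2,b):
    p,d=ray(c1,a);q,e=ray(c2,b)
    s=np.linalg.lstsq(np.c_[d,-e],q-p,rcond=None)[0]
    x,y=p+d*s[0],q+e*s[1]; return (x+y)/2,np.linalg.norm(x-y)
def proj(c,P):
    K,T=c; p=np.linalg.inv(T)@np.append(P,1); p=K@p[:3]; return p[:2]/p[2]
E
python3 - <<'E'
import cv2
a=cv2.imread("pics/scene0.png");b=cv2.imread("pics/side0.png")
f=lambda i,x,y,w,h,s,n:cv2.imwrite(n,cv2.resize(i[y:y+h,x:x+w],None,fx=s,fy=s,interpolation=cv2.INTER_CUBIC))
f(a,380,120,100,90,6,"pics/sc_bin.png");f(b,205,125,100,65,7,"pics/si_bin.png")
f(a,185,150,220,155,3.6,"pics/sc_sh.png");f(b,250,160,175,150,4,"pics/si_sh.png")
E
```

```text
(no output)
```

View pics/sc_bin.png

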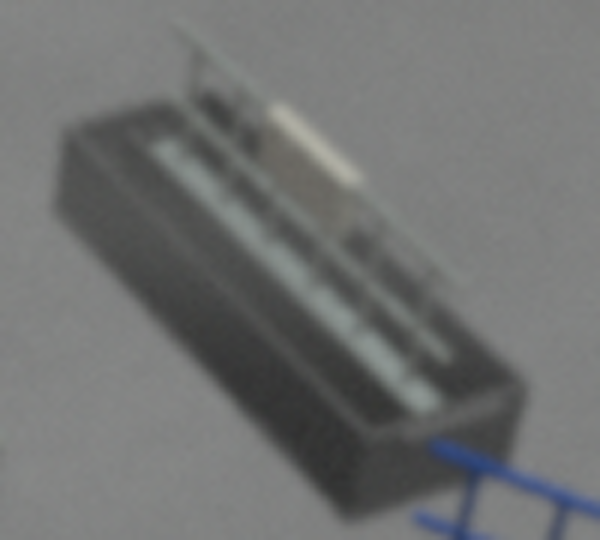

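View pics/si_bin.png

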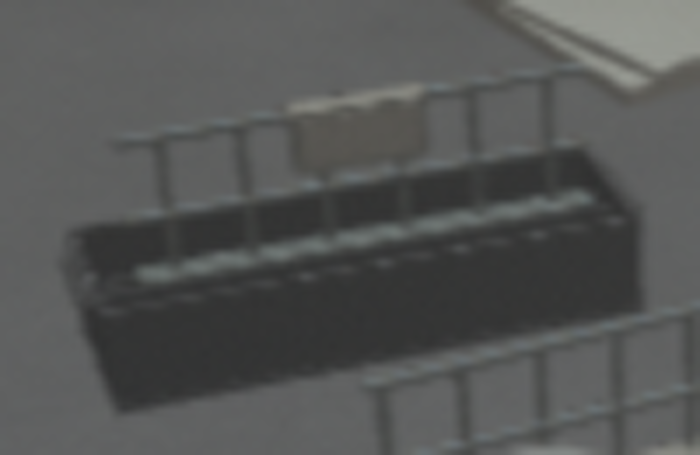

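View pics/sc_sh.png

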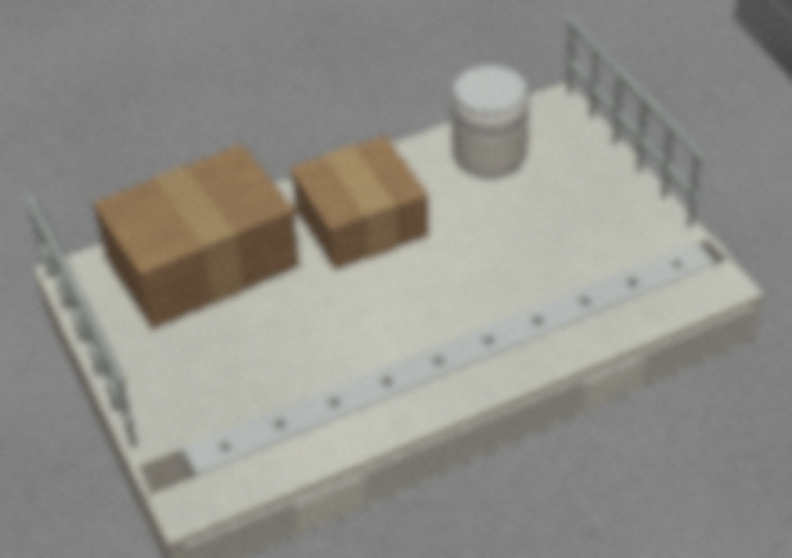

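View pics/si_sh.png

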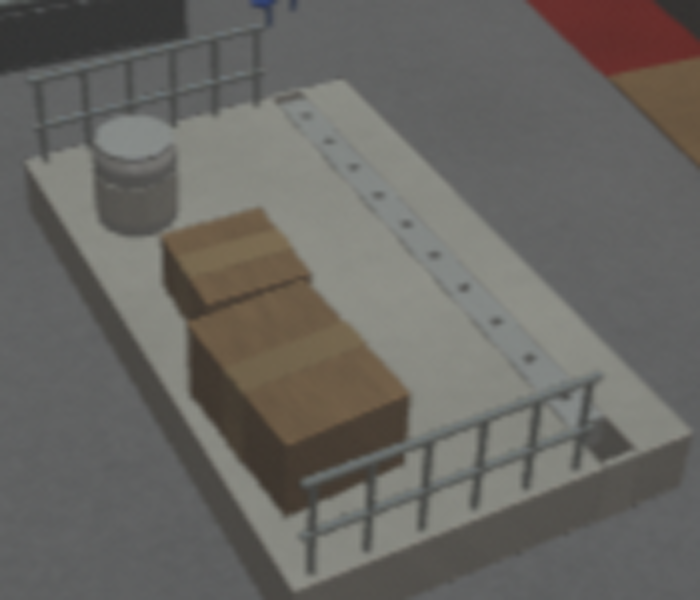

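```bash
python3 - <<'E'
from h import *
s=cam("scene");d=cam("side")
S=lambda x,y:(x/6+380,y/6+120); D=lambda x,y:(x/7+205,y/7+125)
# top bar ends
for n,a,b in [("topbar far/left end",S(175,22),D(585,68)),("topbar alt",S(175,22),D(112,145)),("bar2",S(465,285),D(585,68)),("holder top c",S(315,145),D(356,97))]:
    print(n,*tri(s,a,d,b))
print("holder top c, z=.126",onz(s,S(315,145),.126),onz(d,D(356,97),.126))
print("bar ends z.125",onz(s,S(175,22),.125),onz(s,S(465,285),.125),onz(d,D(112,145),.125),onz(d,D(585,68),.125))
Q=[(225,446),(280,424),(334,402),(387,381),(438,360),(489,340),(537,321),(585,301),(633,282),(678,263)]
P=np.array([onz(s,(x/3.6+185,y/3.6+150),.05) for x,y in Q])
print(P, np.linalg.norm(np.diff(P,axis=0),axis=1))
Q2=[(307,116),(329,141),(353,167),(378,195),(406,224),(434,254),(464,287),(496,321),(530,358)]
P2=np.array([onz(d,(x/4+250,y/4+160),.05) for x,y in Q2]);print(P2)
v=P[-1]-P[0];print(np.degrees(np.arctan2(v[1],v[0])),P.mean(0))
v=P2[0]-P2[-1];print(np.degrees(np.arctan2(v[1],v[0])))
print("ch ends",onz(s,(168/3.6+185-25/3.6,470/3.6+150),.05),onz(s,(722/3.6+185,247/3.6+150),.05),onz(d,(288/4+250,95/4+160),.05),onz(d,(615/4+250,447/4+160),.05))
E
```

```text
topbar far/left end [0.5406 0.1959 0.2318] 0.07132075343370833
topbar alt [0.355  0.3375 0.1222] 0.002890441481647217
bar2 [0.5987 0.3479 0.1216] 0.003997520967794984
holder top c [0.4781 0.3439 0.1245] 0.0008027893621149024
holder top c, z=.126 [0.4793 0.343  0.126 ] [0.4775 0.3399 0.126 ]
bar ends z.125 [0.3565 0.3367 0.125 ] [0.5997 0.3472 0.125 ] [0.3548 0.3288 0.125 ] [0.5965 0.3367 0.125 ]
[[ 0.675  -0.289   0.05  ]
 [ 0.6712 -0.2495  0.05  ]
 [ 0.6671 -0.2096  0.05  ]
 [ 0.6634 -0.1696  0.05  ]
 [ 0.6591 -0.13    0.05  ]
 [ 0.6555 -0.0897  0.05  ]
 [ 0.652  -0.0509  0.05  ]
 [ 0.6474 -0.0108  0.05  ]
 [ 0.6437  0.0298  0.05  ]
 [ 0.639   0.0694  0.05  ]] [0.0397 0.0401 0.0401 0.0399 0.0404 0.039  0.0404 0.0408 0.0398]
[[ 0.6386  0.0641  0.05  ]
 [ 0.6418  0.0251  0.05  ]
 [ 0.6457 -0.0138  0.05  ]
 [ 0.6491 -0.0536  0.05  ]
 [ 0.6539 -0.0932  0.05  ]
 [ 0.658  -0.132   0.05  ]
 [ 0.6617 -0.1722  0.05  ]
 [ 0.666  -0.2116  0.05  ]
 [ 0.67   -0.252   0.05  ]]
95.74359589445221 [ 0.6574 -0.11    0.05  ]
95.66497817224842
ch ends [ 0.6735 -0.3445  0.05  ] [0.6367 0.1076 0.05  ] [0.6355 0.0985 0.05  ] [ 0.6805 -0.3409  0.05  ]
```

```bash
python3 -m crank '[[1,[-0.52,-0.236,0],[0,0,0]],[1,[-0.52,-0.236,0],[0,0,0]],[1,[-0.52,-0.236,0],[0,0,0]],[1,[-0.52,-0.236,0],[0,0,0]],[1,[-0.52,-0.236,0],[0,0,0]]]' 20; python3 -m crank '[[1,[-0.52,-0.236,0],[0,0,0]],[1,[-0.52,-0.236,0],[0,0,0]],[1,[-0.52,-0.236,0],[0,0,0]],[1,[-0.52,-0.236,0],[0,0,-0.19]],[1,[0,0,0],[0,0,-0.19]]]'
python3 -m crank '[[1,[0,0,0],[0,0,0]],[1,[0,0,0],[0,0,0]],[1,[0,0,0],[0,0,0]],[1,[0,0,0],[0,0,0]],[1,[0,0,0],[0,0,0]]]'
python3 - <<'E'
from h import *
print(manip.get_obs()["joint_pos"])
cv2.imwrite("pics/w1.png",manip.camera("wrist"))
E
```

```text
clock: 0.65
position: [0.3394, 0.4572, 0.2532]
ee_rot: [0.13, 0.991, -0.0, -0.0]
ft_force: [0.5, 0.5, -0.3]
grip_width: 1.002
clock: 1.15
position: [0.4827, 0.3382, 0.2531]
ee_rot: [-0.013, 1.0, -0.001, 0.001]
ft_force: [-0.1, 0.4, -0.8]
grip_width: 1.0
clock: 1.65
position: [0.4772, 0.3448, 0.2534]
ee_rot: [-0.015, 1.0, 0.0, -0.0]
ft_force: [-0.8, 0.5, -0.5]
grip_width: 0.998
[-0.8236  0.2489  0.1441  1.5706 -0.0366  1.3247  0.9249]
```

View pics/w1.png

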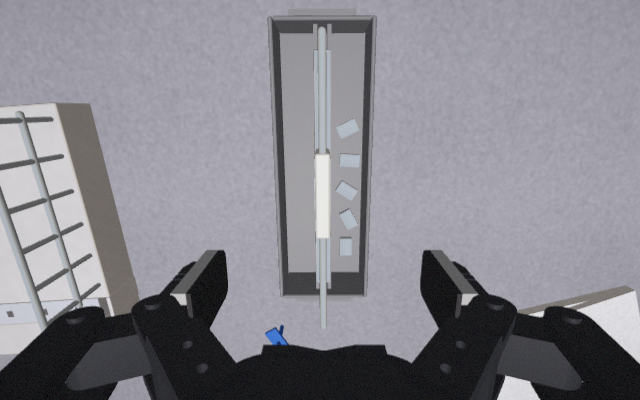

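```bash
python3 - <<'E'
from h import *
im=cv2.imread("pics/w1.png").astype(int)
c=cam("wrist")
b,g,r=im[...,0],im[...,1],im[...,2]
m=((r>190)&(r-b>8)).astype(np.uint8); m[:, :300]=0;m[:,345:]=0;m[:130]=0;m[250:]=0
cs,_=cv2.findContours(m,cv2.RETR_EXTERNAL,cv2.CHAIN_APPROX_NONE)
k=max(cs,key=cv2.contourArea);rc=cv2.minAreaRect(k);print(rc,cv2.boundingRect(k))
for p in cv2.boxPoints(rc):print(p,onz(c,p,.127))
ctr=onz(c,rc[0],.127);print("ctr",ctr)
# bar top centre per row (top bar z~.126)
pts=[]
for v in list(range(35,145,10))+list(range(265,325,10)):
    row=g[v,305:345]; i=np.arange(305,345); print(v,row[5:35:2]) if v in(55,285) else 0
a=onz(c,(322.5,35),.1245);bb=onz(c,(323.5,325),.1245);print(a,bb,np.degrees(np.arctan2((bb-a)[1],(bb-a)[0])))
o=manip.get_obs();M=R.from_quat(o["ee_rot"]).as_matrix();print(M,o["position"],M.T@(ctr-o["position"]))
for q in [(270,17),(376,17),(366,296),(280,296)]:print(onz(c,q,.058))
E
python3 - <<'E'
import cv2
a=cv2.imread("pics/w1.png");cv2.imwrite("pics/w1z.png",cv2.resize(a[10:335,265:385],None,fx=1.8*2,fy=1.8,interpolation=2))
E
```

```text
((329.0, 207.0), (0.0, 0.0), 0.0) (329, 207, 1, 1)
[329. 207.] [0.485  0.3496 0.127 ]
[329. 207.] [0.485  0.3496 0.127 ]
[329. 207.] [0.485  0.3496 0.127 ]
[329. 207.] [0.485  0.3496 0.127 ]
ctr [0.485  0.3496 0.127 ]
55 [151 149 172 178 155 183 186 176 145 183 171 149 150 149 149]
285 [ 63  65  64 149 153 158 188 187 108 150 153  65  67  66  65]
[0.3605 0.3409 0.1245] [0.5959 0.3485 0.1245] 1.8535353099027296
[[-0.9996 -0.029  -0.    ]
 [-0.029   0.9996  0.0002]
 [ 0.      0.0002 -1.    ]] [0.4773 0.3447 0.2533] [-0.0078  0.0047  0.1263]
[0.3345 0.2942 0.058 ]
[0.3317 0.3866 0.058 ]
[0.6071 0.3956 0.058 ]
[0.6098 0.3011 0.058 ]
```

View pics/w1z.png

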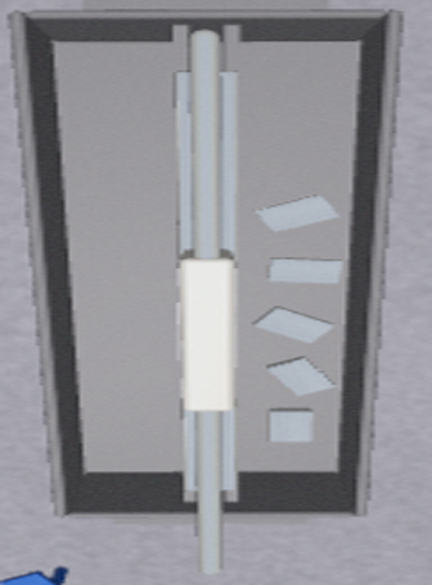

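```bash
python3 - <<'E'
from h import *
c=cam("wrist");o=manip.get_obs();M=R.from_quat(o["ee_rot"]).as_matrix()
a,b=onz(c,(323,153.3),.127),onz(c,(323.3,238),.127);print(a,b,np.linalg.norm(a-b))
l,r=onz(c,(316.1,195),.127),onz(c,(330.3,195),.127);print(np.linalg.norm(l-r))
e,f=onz(c,(321.9,26.7),.1235),onz(c,(323.3,328),.1235);print(e,f,np.linalg.norm(e-f),(e+f)/2,np.degrees(np.arctan2(*(f-e)[1::-1])))
ctr=(a+b)/2;ctr[2]=.112;print(M.T@(ctr-o["position"])/.08)
print(np.degrees(np.arctan2(-M[1,0],-M[0,0])))
E
```

```text
[0.4426 0.3436 0.127 ] [0.5115 0.3458 0.127 ] 0.06896355238118869
0.011145991010974559
[0.3551 0.3403 0.1235] [0.5998 0.3484 0.1235] 0.2448172191110292 [0.4774 0.3444 0.1235] 1.9023951269923485
[0.0031 0.0003 1.7668]
1.660291473095045
```

```bash
python3 -m crank '[[1,[0,0,0.45],[0,0,-0.005]],[1,[0,0,0.45],[0,0,0]],[1,[0,0,0.45],[0,0,0]],[1,[0,0,0.417],[0,0,0]],[1,[0,0,0],[0,0,0]]]' 60; python3 -m crank '[[-1,[0,0,0],[0,0,0]],[-1,[0,0,0],[0,0,0]],[-1,[0,0,0],[0,0,0]],[-1,[0,0,0],[0,0,0]],[-1,[0,0,0],[0,0,0]]]' 60
python3 -m crank '[[-1,[0,0,0],[0,0,0]],[-1,[0,0,0],[0,0,0]],[-1,[0,0,0],[0,0,0]],[-1,[0,0,-0.02],[0,0,0]],[-1,[0,0,-0.05],[0,0,0]]]'
python3 - <<'E'
from h import *
o=manip.get_obs();print(o["position"],o["ee_rot"],o["ft_force"],o["torque"])
cv2.imwrite("pics/w2.png",manip.camera("wrist"))
E
```

```text
clock: 2.2
position: [0.4752, 0.3427, 0.1076]
ee_rot: [-0.016, 1.0, -0.002, -0.003]
ft_force: [-0.5, -1.1, -1.0]
grip_width: 1.0
clock: 2.7
position: [0.4779, 0.3445, 0.1128]
ee_rot: [-0.016, 1.0, 0.0, 0.0]
ft_force: [-0.1, -6.4, 2.2]
grip_width: 0.144
clock: 3.2
position: [0.4772, 0.344, 0.117]
ee_rot: [-0.017, 1.0, -0.0, -0.001]
ft_force: [0.3, -0.3, -2.5]
grip_width: 0.132
[0.4772 0.344  0.117 ] [-0.0165  0.9999 -0.0004 -0.0006] [ 0.2839 -0.2781 -2.4547] [0.0474 0.0552 0.0774]
```

View pics/w2.png

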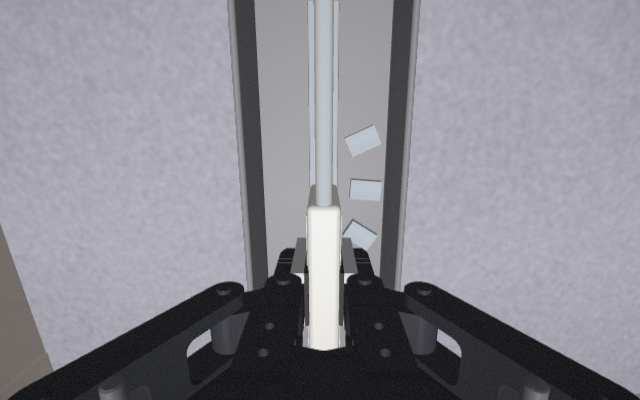

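```bash
python3 -m crank '[[-1,[0,0,-0.25],[0,0,0]],[-1,[0,0,-0.4],[0,0,0]],[-1,[0,0,-0.5],[0,0,0]],[-1,[0,0,-0.5],[0,0,0]],[-1,[0,0,-0.26],[0,0,0]]]' 
python3 -m crank '[[-1,[-0.1,-0.287,0],[0,0,0]],[-1,[-0.206,-0.574,0],[0,0,0]],[-1,[-0.206,-0.574,0],[0,0,0]],[-1,[-0.206,-0.574,0],[0,0,0]],[-1,[-0.206,-0.574,0],[0,0,0]]]' 
python3 -m crank '[[-1,[-0.206,-0.574,0],[0,0,0]],[-1,[-0.206,-0.574,0],[0,0,0]],[-1,[-0.206,-0.574,0],[0,0,0]],[-1,[-0.206,-0.574,0],[0,0,0]],[-1,[-0.206,-0.574,0],[0,0,0]]]'
python3 -m crank '[[-1,[-0.1,-0.287,0],[0,0,0.1]],[-1,[0,0,0],[0,0,0.18]],[-1,[0,0,0],[0,0,0.18]],[-1,[0,0,0],[0,0,0.18]],[-1,[0,0,0],[0,0,0.18]]]'
python3 -m crank '[[-1,[0,0,0],[0,0,0.18]],[-1,[0,0,0],[0,0,0.18]],[-1,[0,0,0],[0,0,0.18]],[-1,[0,0,0],[0,0,0.18]],[-1,[0,0,0],[0,0,0.18]]]'
python3 - <<'E'
from h import *
o=manip.get_obs();print(o["position"],o["ee_rot"],o["ft_force"],o["joint_pos"])
M=R.from_quat(o["ee_rot"]).as_matrix();print(np.degrees(np.arctan2(M[1,0],M[0,0])))
E
```

```text
clock: 3.75
position: [0.4783, 0.3447, 0.2741]
ee_rot: [-0.016, 1.0, 0.001, 0.002]
ft_force: [1.0, 0.2, -2.3]
grip_width: 0.132
clock: 4.25
position: [0.5586, 0.1383, 0.2704]
ee_rot: [-0.017, 1.0, 0.0, -0.0]
ft_force: [0.4, 0.3, -3.0]
grip_width: 0.129
clock: 4.75
position: [0.6486, -0.0882, 0.2703]
ee_rot: [-0.017, 1.0, 0.0, -0.0]
ft_force: [1.7, 0.7, -2.8]
grip_width: 0.134
clock: 5.25
position: [0.6569, -0.1092, 0.2699]
ee_rot: [0.304, 0.953, 0.0, -0.0]
ft_force: [0.0, 0.9, -2.4]
grip_width: 0.128
clock: 5.75
position: [0.6569, -0.109, 0.27]
ee_rot: [0.614, 0.789, -0.0, -0.0]
ft_force: [0.2, -0.7, -2.1]
grip_width: 0.134
[ 0.6569 -0.109   0.27  ] [ 0.6145  0.7889 -0.0001 -0.0003] [ 0.1858 -0.7101 -2.0508] [-0.3635  0.4725  0.666   1.3447 -0.2885  1.4218  0.5386]
104.17169942873178
```

```bash
python3 -m crank '[[-1,[0,0,0.3],[0,0,0.185]],[-1,[0,0,0.4],[0,0,0.01]],[-1,[0,0,0.4],[0,0,0]],[-1,[0,0,0.2],[0,0,0]],[-1,[0,0,0],[0,0,0]]]' 
python3 -m crank '[[-1,[0,0,0],[0,0,0]],[-1,[0,0,0],[0,0,0]],[-1,[0,0,0],[0,0,0]],[-1,[0,0,0],[0,0,0]],[-1,[0,0,0],[0,0,0]]]' 
python3 - <<'E'
from h import *
o=manip.get_obs();print(o["position"],o["ee_rot"],o["ft_force"],o["joint_pos"])
M=R.from_quat(o["ee_rot"]).as_matrix();print(np.degrees(np.arctan2(M[1,0],M[0,0])))
for n in["scene","side","wrist"]:cv2.imwrite(f"pics/{n}3.png",manip.camera(n))
f=lambda n,x,y,w,h,s:cv2.imwrite(f"pics/{n}3z.png",cv2.resize(cv2.imread(f"pics/{n}3.png")[y:y+h,x:x+w],None,fx=s,fy=s,interpolation=2))
f("scene",225,170,165,115,4.8);f("side",310,130,110,160,3.7)
E
```

```text
clock: 6.25
position: [0.6558, -0.1087, 0.1639]
ee_rot: [0.671, 0.742, -0.001, -0.002]
ft_force: [-0.9, -0.3, -2.2]
grip_width: 0.13
clock: 6.75
position: [0.6572, -0.1093, 0.1668]
ee_rot: [0.671, 0.741, 0.0, 0.0]
ft_force: [0.0, -0.4, -2.5]
grip_width: 0.134
[ 0.6572 -0.1093  0.1668] [0.671  0.7415 0.0003 0.0002] [ 0.0128 -0.3598 -2.4883] [-0.371   0.5449  0.6608  1.4792 -0.344   1.2346  0.4329]
95.716355389878
```

View pics/scene3z.png

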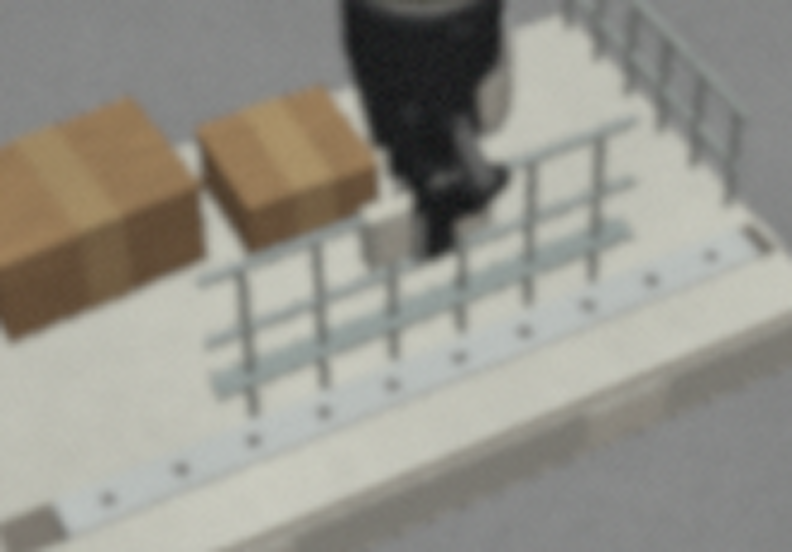

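View pics/side3z.png

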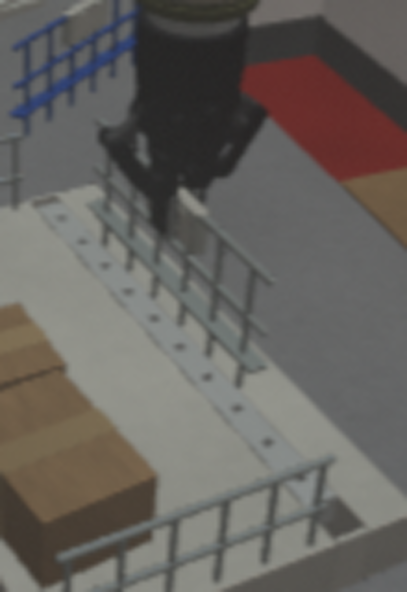

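View pics/wrist3.png

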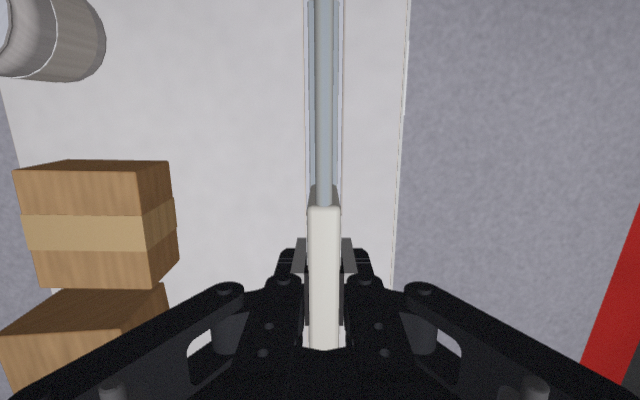

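```bash
cat > meas.py <<'E'
from h import *
from scipy.ndimage import map_coordinates
def dark(g,u,v,r=3,win=5):
    for _ in range(5):
        y,x=np.mgrid[-r:r+.01:.25,-r:r+.01:.25]; P=map_coordinates(g,[v+y,u+x],order=1)
        w=np.clip(np.percentile(P,75)-P-4,0,None); w*= (x*x+y*y<=r*r)
        u+= (w*x).sum()/w.sum(); v+=(w*y).sum()/w.sum()
    return u,v
E
python3 - <<'E'
from meas import *
res={}
for n,sc,off,Q in [("scene",4.8,(225,170),[(108,500),(181,469),(254,440),(324,411),(392,384),(459,357),(525,331),(588,305),(651,280),(711,257)]),
 ("side",3.7,(310,130),[(62,218),(82,241),(104,266),(128,291),(153,318),(179,346),(207,377),(237,408),(268,442)])]:
    g=cv2.imread(f"pics/{n}3.png",0).astype(float);c=cam(n)
    pts=[dark(g,x/sc+off[0],y/sc+off[1],2.2) for x,y in Q]
    W=np.array([onz(c,p,.05) for p in pts])
    d=np.array([np.cos(np.radians(95.7)),np.sin(np.radians(95.7))]);nrm=np.array([d[1],-d[0]])
    print(n,np.round(pts,1).tolist());print(np.c_[W[:,:2],W[:,:2]@d,W[:,:2]@nrm])
    if n=="scene":print("mid",W.mean(0))
T=[(253,413),(324,387),(394,358),(462,330),(528,303),(593,278)]
c=cam("scene");s=[(x/4.8+225,y/4.8+170) for x,y in T]
W=np.array([onz(c,p,.071) for p in s]);print("tips",np.c_[W[:,:2],W[:,:2]@d,W[:,:2]@nrm],W.mean(0))
f=lambda n,x,y,w,h,s:cv2.imwrite(f"pics/{n}3y.png",cv2.resize(cv2.imread(f"pics/{n}3.png")[y:y+h,x:x+w],None,fx=s,fy=s,interpolation=2))
f("side",325,180,60,60,9);f("scene",265,215,95,55,8)
E
```

```text
scene [[247.1, 273.6], [262.3, 267.3], [277.4, 261.3], [292.1, 255.5], [306.3, 249.8], [320.3, 244.1], [333.9, 238.7], [347.1, 233.2], [360.2, 228.0], [372.6, 222.9]]
[[ 0.6737 -0.2897 -0.3551  0.6416]
 [ 0.6695 -0.2501 -0.3153  0.6414]
 [ 0.6657 -0.2102 -0.2752  0.6415]
 [ 0.6619 -0.1702 -0.2351  0.6418]
 [ 0.6581 -0.1305 -0.1952  0.6419]
 [ 0.6538 -0.0906 -0.1551  0.6415]
 [ 0.6501 -0.051  -0.1153  0.6418]
 [ 0.6458 -0.0113 -0.0754  0.6415]
 [ 0.642   0.0289 -0.035   0.6417]
 [ 0.6379  0.0678  0.0041  0.6415]]
mid [ 0.6558 -0.1107  0.05  ]
side [[326.2, 188.5], [331.8, 194.8], [338.0, 201.4], [344.2, 208.4], [351.2, 215.6], [358.1, 223.3], [365.6, 231.5], [373.7, 239.9], [381.9, 249.1]]
[[ 0.6379  0.0675  0.0038  0.6415]
 [ 0.6415  0.0277 -0.0361  0.641 ]
 [ 0.6457 -0.0117 -0.0757  0.6413]
 [ 0.6488 -0.0516 -0.1158  0.6405]
 [ 0.6539 -0.0911 -0.1556  0.6416]
 [ 0.6574 -0.1308 -0.1955  0.6412]
 [ 0.6611 -0.1706 -0.2354  0.6409]
 [ 0.6658 -0.21   -0.2751  0.6417]
 [ 0.6692 -0.2502 -0.3154  0.6411]]
tips [[ 0.6675 -0.2086 -0.2738  0.6435]
 [ 0.665  -0.1694 -0.2346  0.6449]
 [ 0.6603 -0.1289 -0.1939  0.6442]
 [ 0.6557 -0.0887 -0.1534  0.6437]
 [ 0.6513 -0.0488 -0.1132  0.6432]
 [ 0.6479 -0.009  -0.0733  0.6438]] [ 0.6579 -0.1089  0.071 ]
```

View pics/side3y.png

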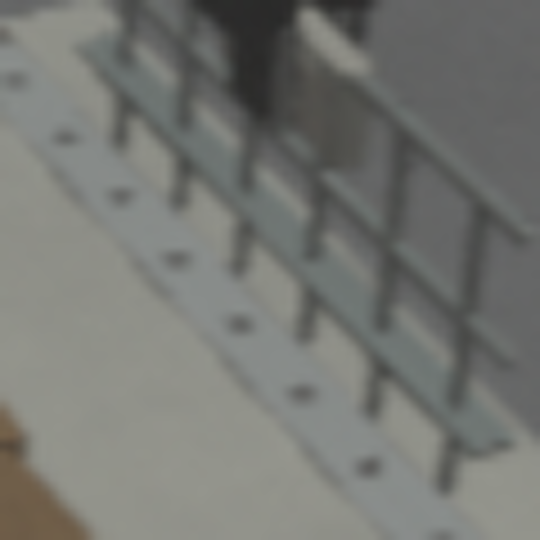

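View pics/scene3y.png

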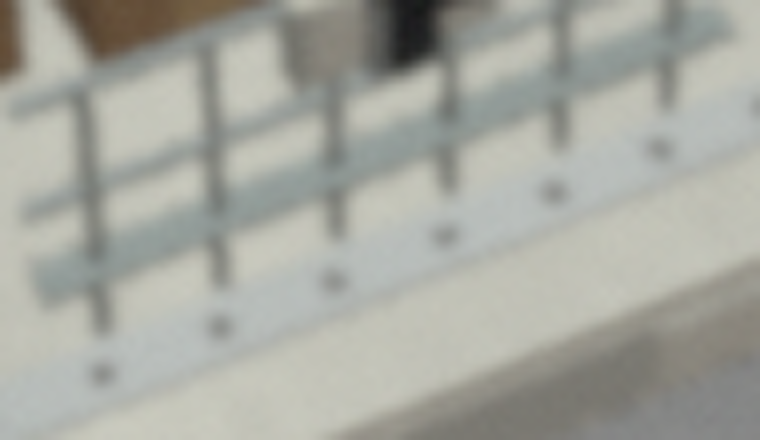

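```bash
python3 - <<'E'
from meas import *
d=np.array([np.cos(np.radians(95.7)),np.sin(np.radians(95.7))]);nrm=np.array([d[1],-d[0]])
c=cam("side");c2=cam("scene")
T=[(120,148),(178,207),(237,273),(306,340),(374,416),(444,491)][::-1]
S=[(100,333),(220,288),(336,238),(449,192),(560,150),(667,108)]
W=np.array([onz(c,(x/9+325,y/9+180),.071) for x,y in T]);print(np.c_[W[:,:2]@d,W[:,:2]@nrm],(W[:,:2]@d).mean(),(W[:,:2]@nrm).mean())
for a,b in zip(S,T):
    P,e=tri(c2,(a[0]/8+265,a[1]/8+215),c,(b[0]/9+325,b[1]/9+180));print(P[:2]@d,P[:2]@nrm,P[2],e)
# foot strip underside near edge? top-bar end points
o=manip.get_obs()["position"];print(o[:2]@d,o[:2]@nrm)
E
```

```text
[[-0.2772  0.6401]
 [-0.2384  0.6402]
 [-0.1971  0.6412]
 [-0.1574  0.6395]
 [-0.1175  0.6405]
 [-0.0792  0.6397]] -0.1778074239269465 0.640210762783236
-0.2741548995624199 0.6424000327346562 0.0678691825719906 0.00010147596126802479
-0.23405027614162285 0.6430952117506146 0.06716687874663207 0.0006313889232788071
-0.1938518561071888 0.6430504647787443 0.0686130915902427 0.0009896059199060372
-0.15310502885492025 0.6419815836513404 0.06775863892210887 0.0008929850406984418
-0.11314724440761365 0.6428504874986103 0.06781818413133883 0.0007634066018430912
-0.07329989143937958 0.6427136184825104 0.06704269886527686 0.0012733067223554577
-0.17396794257161977 0.6429595654250109
```

```bash
python3 -m crank '[[-1,[-0.02,-0.019,0.06],[0,0,0]],[-1,[0,0,0.06],[0,0,0]],[-1,[0,0,0.03],[0,0,0]],[-1,[0,0,0],[0,0,0]],[-1,[0,0,0],[0,0,0]]]' 
cat > look.py <<'E'
import sys
from meas import *
t=sys.argv[1]
o=manip.get_obs();print(o["position"],o["ft_force"],o["torque"])
d=np.array([np.cos(np.radians(95.7)),np.sin(np.radians(95.7))]);nrm=np.array([d[1],-d[0]])
print("al,nrm",o["position"][:2]@d,o["position"][:2]@nrm)
A=manip.camera("scene");B=manip.camera("side")
cv2.imwrite(f"pics/sc_{t}.png",cv2.resize(A[215:275,265:365],None,fx=8,fy=8,interpolation=2))
cv2.imwrite(f"pics/si_{t}.png",cv2.resize(B[180:245,325:390],None,fx=9,fy=9,interpolation=2))
E
python3 look.py 4
```

```text
clock: 7.4
position: [0.6557, -0.111, 0.1542]
ee_rot: [0.671, 0.741, -0.0, -0.0]
ft_force: [0.3, 0.9, -2.0]
grip_width: 0.128
[ 0.6557 -0.111   0.1542] [ 0.2916  0.9262 -2.009 ] [0.0096 0.0129 0.0254]
al,nrm -0.17555817400142001 0.6413994155846646
```

View pics/sc_4.png

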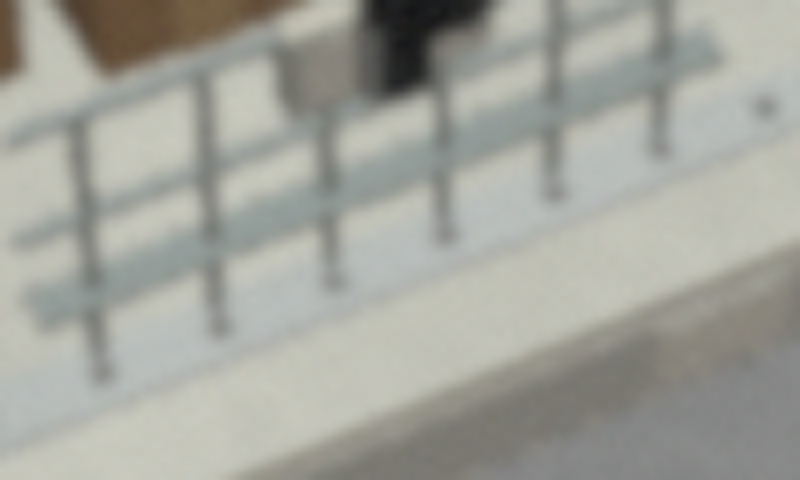

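View pics/si_4.png

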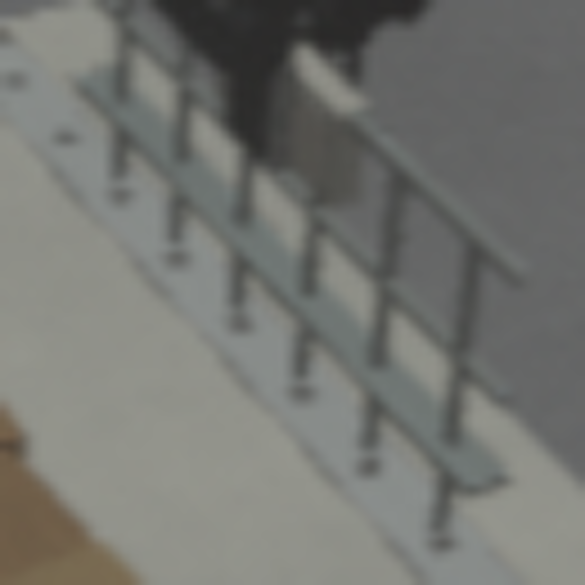

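```bash
python3 -m crank '[[-1,[0,0,0.015],[0,0,0]],[-1,[0,0,0.015],[0,0,0]],[-1,[0,0,0.015],[0,0,0]],[-1,[0,0,0.015],[0,0,0]],[-1,[0,0,0],[0,0,0]]]' ; python3 -m crank '[[-1,[0,0,0.012],[0,0,0]],[-1,[0,0,0.012],[0,0,0]],[-1,[0,0,0.012],[0,0,0]],[-1,[0,0,0],[0,0,0]],[-1,[0,0,0],[0,0,0]]]' ; python3 look.py 5
```

```text
clock: 8.0
position: [0.6555, -0.111, 0.1493]
ee_rot: [0.671, 0.741, -0.0, -0.0]
ft_force: [-0.4, -0.2, -2.4]
grip_width: 0.128
clock: 8.5
position: [0.6557, -0.111, 0.1466]
ee_rot: [0.671, 0.741, 0.0, -0.0]
ft_force: [-0.2, 0.1, -2.1]
grip_width: 0.137
[ 0.6557 -0.111   0.1466] [-0.1605  0.1053 -2.0953] [ 0.0277 -0.0293 -0.0242]
al,nrm -0.17559761278344402 0.6413959005172325
```

```bash
python3 -m crank '[[-1,[0,0,0.012],[0,0,0]],[-1,[0,0,0.012],[0,0,0]],[-1,[0,0,0.012],[0,0,0]],[-1,[0,0,0],[0,0,0]],[-1,[0,0,0],[0,0,0]]]' ; python3 look.py 6
```

```text
clock: 9.1
position: [0.6557, -0.111, 0.1437]
ee_rot: [0.671, 0.741, 0.0, -0.0]
ft_force: [-0.3, -0.2, -2.6]
grip_width: 0.133
[ 0.6557 -0.111   0.1437] [-0.3341 -0.1917 -2.5694] [ 0.0358 -0.043   0.0145]
al,nrm -0.1755773430644434 0.6414154768842244
```

View pics/sc_6.png

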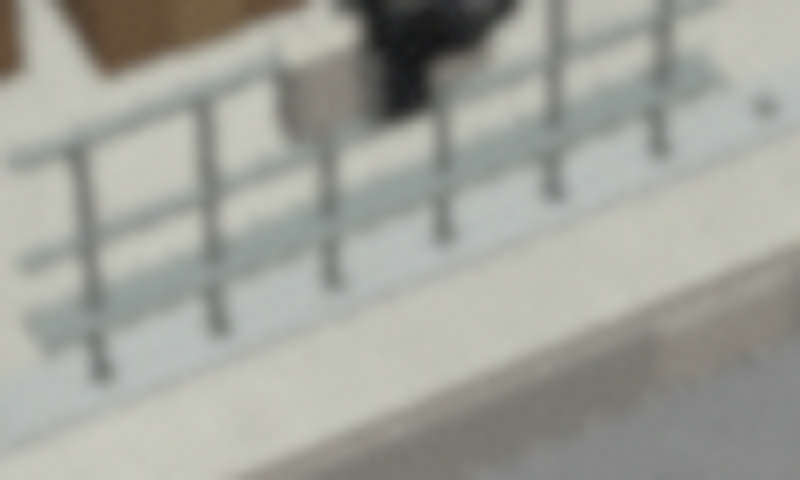

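View pics/si_6.png

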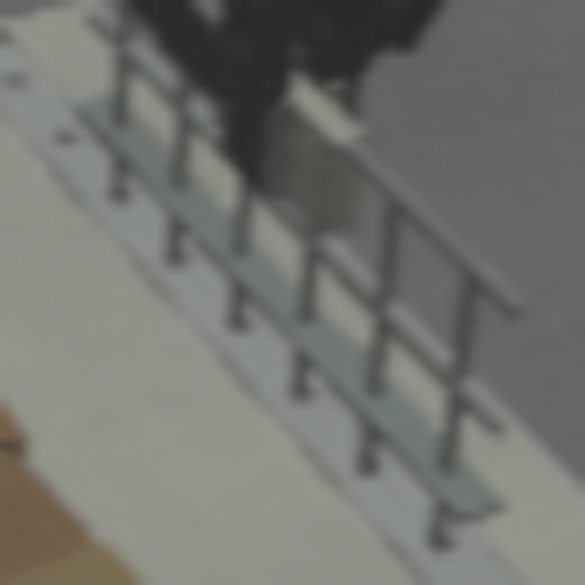

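```bash
python3 -m crank '[[-1,[0,0.004,0.015],[0,0,0]],[-1,[0,0,0.015],[0,0,0]],[-1,[0,0,0.015],[0,0,0]],[-1,[0,0,0.015],[0,0,0]],[-1,[0,0,0],[0,0,0]]]' ;python3 -m crank '[[-1,[0,0,0.015],[0,0,0]],[-1,[0,0,0.015],[0,0,0]],[-1,[0,0,0.015],[0,0,0]],[-1,[0,0,0.015],[0,0,0]],[-1,[0,0,0],[0,0,0]]]'
```

```text
clock: 9.7
position: [0.6559, -0.111, 0.1387]
ee_rot: [0.671, 0.741, -0.0, -0.0]
ft_force: [0.5, 0.7, -3.4]
grip_width: 0.131
clock: 10.2
position: [0.6559, -0.1109, 0.1339]
ee_rot: [0.671, 0.741, -0.0, -0.0]
ft_force: [-0.0, 0.8, -2.5]
grip_width: 0.131
```

```bash
python3 -m crank '[[-1,[0,0,0.02],[0,0,0]],[-1,[0,0,0.02],[0,0,0]],[-1,[0,0,0.02],[0,0,0]],[-1,[0,0,0.02],[0,0,0]],[-1,[0,0,0.01],[0,0,0]]]' ;python3 -m crank '[[-1,[0,0,0.02],[0,0,0]],[-1,[0,0,0.02],[0,0,0]],[-1,[0,0,0.02],[0,0,0]],[-1,[0,0,0],[0,0,0]],[-1,[0,0,0],[0,0,0]]]';python3 look.py 7
```

```text
clock: 10.7
position: [0.6559, -0.1109, 0.1267]
ee_rot: [0.671, 0.741, -0.0, -0.0]
ft_force: [0.1, 0.3, -2.6]
grip_width: 0.131
clock: 11.2
position: [0.656, -0.111, 0.1221]
ee_rot: [0.671, 0.741, 0.0, -0.0]
ft_force: [0.6, -0.7, -2.5]
grip_width: 0.136
[ 0.656  -0.111   0.1221] [ 0.5979 -0.7366 -2.4701] [ 0.0083 -0.0209  0.0063]
al,nrm -0.17556399676456672 0.6417226833010113
```

View pics/sc_7.png

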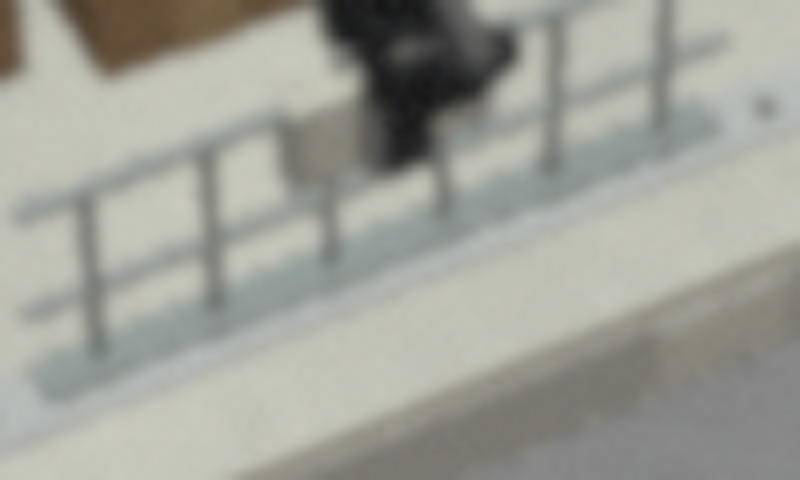

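View pics/si_7.png

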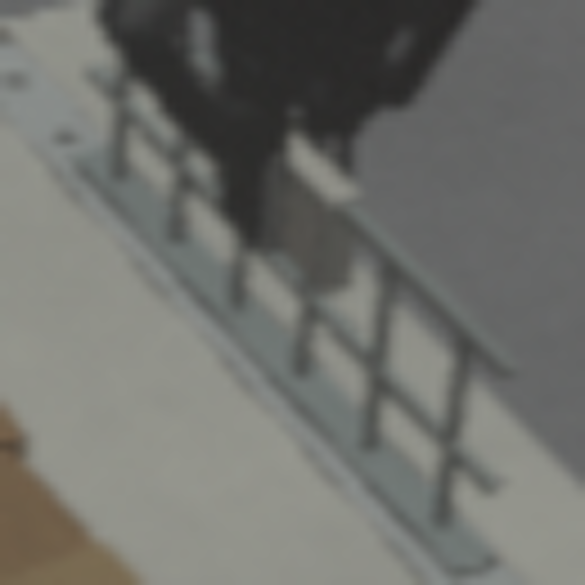

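```bash
python3 -m crank '[[-1,[0,0,0.013],[0,0,0]],[-1,[0,0,0.013],[0,0,0]],[-1,[0,0,0.013],[0,0,0]],[-1,[0,0,0],[0,0,0]],[-1,[0,0,0],[0,0,0]]]';python3 -m crank '[[-1,[0,0,0.013],[0,0,0]],[-1,[0,0,0.013],[0,0,0]],[-1,[0,0,0],[0,0,0]],[-1,[0,0,0],[0,0,0]],[-1,[0,0,0],[0,0,0]]]'
```

```text
clock: 11.8
position: [0.656, -0.111, 0.119]
ee_rot: [0.671, 0.741, -0.0, -0.0]
ft_force: [0.3, 0.6, -2.5]
grip_width: 0.131
clock: 12.3
position: [0.6562, -0.111, 0.1179]
ee_rot: [0.671, 0.741, 0.0, 0.0]
ft_force: [-2.5, 0.8, 5.3]
grip_width: 0.134
```

```bash
python3 -m crank '[[-1,[0,0,0.01],[0,0,0]],[-1,[0,0,0.01],[0,0,0]],[-1,[0,0,0],[0,0,0]],[-1,[0,0,0],[0,0,0]],[-1,[0,0,0],[0,0,0]]]';python3 look.py 8
```

```text
clock: 12.8
position: [0.6563, -0.111, 0.1178]
ee_rot: [0.671, 0.741, 0.001, 0.0]
ft_force: [-8.7, 3.8, 17.1]
grip_width: 0.134
[ 0.6563 -0.111   0.1178] [-8.7223  3.7835 17.1144] [0.4477 2.1006 0.0112]
al,nrm -0.1756600907279758 0.6420434142686712
```

View pics/sc_8.png

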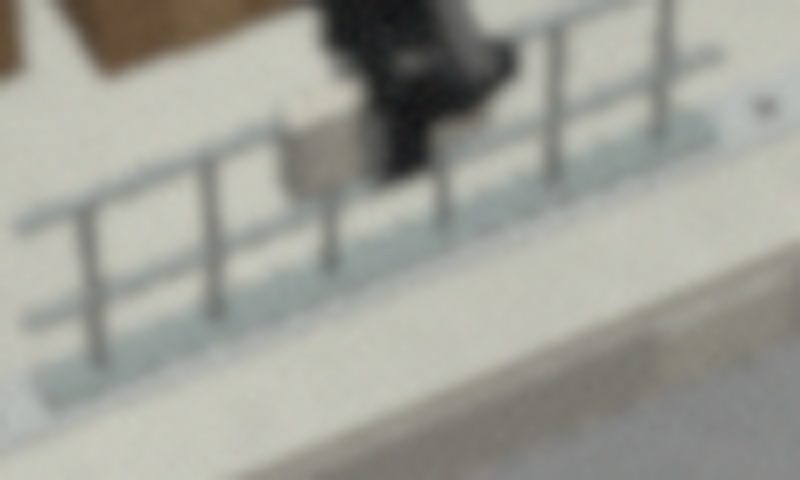

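View pics/si_8.png

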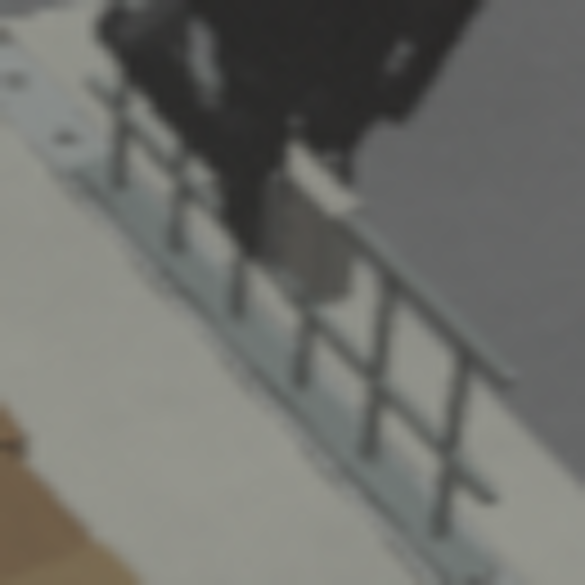

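```bash
python3 -m crank '[[-1,[0,-0.005,0],[0,0,0]],[-1,[0,-0.005,0],[0,0,0]],[-1,[0,0,0],[0,0,0]],[-1,[0,0,0],[0,0,0]],[-1,[0,0,0],[0,0,0]]]'
```

```text
clock: 13.4
position: [0.6561, -0.111, 0.1178]
ee_rot: [0.671, 0.742, 0.001, 0.001]
ft_force: [-5.5, 2.9, 16.5]
grip_width: 0.132
```

```bash
python3 -m crank '[[-1,[0,0,-0.01],[0,0,0]],[-1,[0,0,-0.008],[0,0,0]],[-1,[0,0,0],[0,0,0]],[-0.4,[0,0,0],[0,0,0]],[-0.4,[0,0,0],[0,0,0]]]';python3 -m crank '[[-0.4,[0,0,0],[0,0,0]],[-0.4,[0,0,0],[0,0,0]],[-0.4,[0,0,0],[0,0,0]],[-0.4,[0,0,-0.2],[0,0,0]],[-0.4,[0,0,-0.4],[0,0,0]]]';python3 -m crank '[[-0.4,[0,0,-0.4],[0,0,0]],[-1,[0,0,0],[0,0,0]],[-1,[0,0,0],[0,0,0]],[-1,[0,0,0],[0,0,0]],[-1,[0,0,0],[0,0,0]]]'; python3 look.py 9; python3 - <<'E'
from h import *
cv2.imwrite("pics/w9.png",manip.camera("wrist"))
E
```

```text
clock: 13.9
position: [0.655, -0.1111, 0.1165]
ee_rot: [0.671, 0.741, -0.0, -0.0]
ft_force: [-0.6, 0.1, 0.1]
grip_width: 0.302
clock: 14.4
position: [0.654, -0.1107, 0.164]
ee_rot: [0.671, 0.741, -0.001, -0.002]
ft_force: [0.9, 0.4, 0.5]
grip_width: 0.299
clock: 14.9
position: [0.6548, -0.1109, 0.196]
ee_rot: [0.671, 0.741, -0.0, -0.001]
ft_force: [0.2, 0.2, -0.5]
grip_width: 0.001
[ 0.6548 -0.1109  0.196 ] [ 0.2389  0.178  -0.5216] [ 0.0282  0.0176 -0.0109]
al,nrm -0.1753434860434304 0.6405088397326641
```

View pics/sc_9.png

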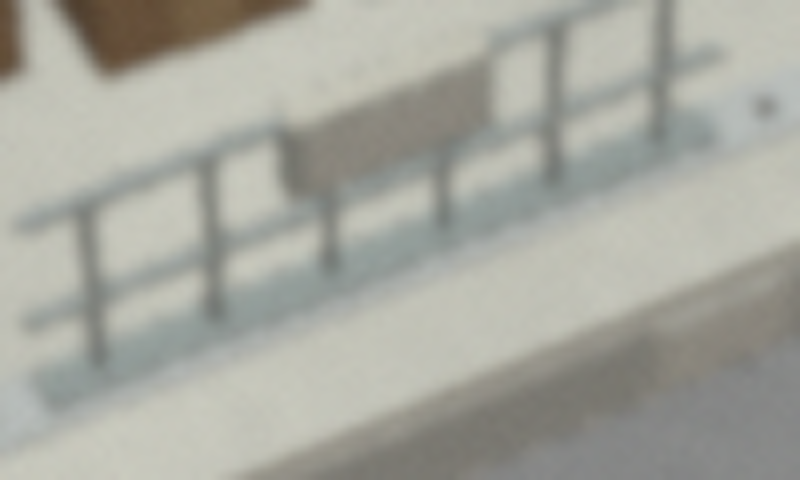

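View pics/si_9.png

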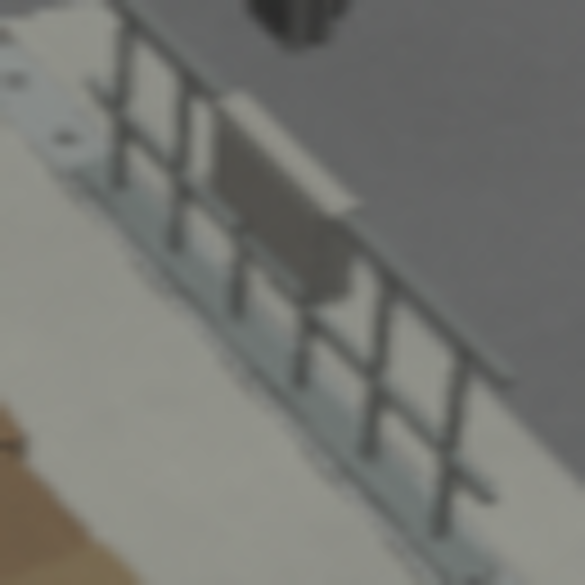

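View pics/w9.png

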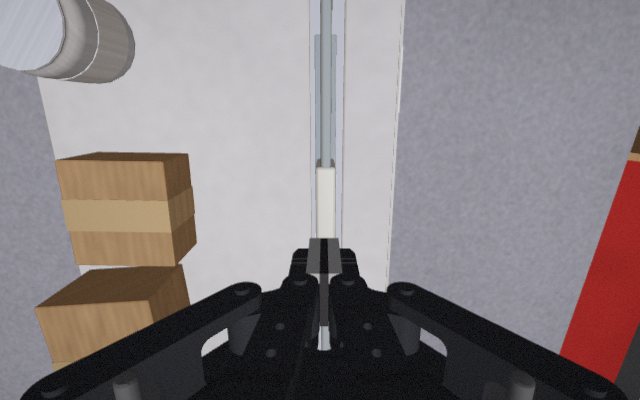

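```bash
python3 -m crank '[[-1,[0,0.015,0.2],[0,0,0]],[-1,[0,0,0.2],[0,0,0]],[-1,[0,0,0.04],[0,0,0]],[-1,[0,0,0],[0,0,0]],[-1,[0,0,0],[0,0,0]]]' 20;python3 -m crank '[[-1,[0,0,0.02],[0,0,0]],[-1,[0,0,0.02],[0,0,0]],[-1,[0,0,0.01],[0,0,0]],[-1,[0,0,0],[0,0,0]],[-1,[0,0,0],[0,0,0]]]'
```

```text
clock: 15.55
position: [0.6565, -0.1111, 0.1617]
ee_rot: [0.671, 0.741, -0.0, 0.0]
ft_force: [0.0, -0.3, 0.2]
grip_width: 0.003
clock: 16.05
position: [0.6564, -0.1109, 0.1577]
ee_rot: [0.671, 0.741, 0.0, 0.0]
ft_force: [-1.1, -0.3, 0.6]
grip_width: -0.003
```

```bash
python3 -m crank '[[-1,[0,0,0.015],[0,0,0]],[-1,[0,0,0.015],[0,0,0]],[-1,[0,0,0.015],[0,0,0]],[-1,[0,0,0],[0,0,0]],[-1,[0,0,0],[0,0,0]]]'
```

```text
clock: 16.55
position: [0.6565, -0.1109, 0.1542]
ee_rot: [0.671, 0.741, 0.0, 0.0]
ft_force: [-0.8, 0.5, 3.4]
grip_width: 0.001
```

```bash
python3 -m crank '[[-1,[0,0,0.012],[0,0,0]],[-1,[0,0,0.012],[0,0,0]],[-1,[0,0,0],[0,0,0]],[-1,[0,0,0],[0,0,0]],[-1,[0,0,0],[0,0,0]]]'
```

```text
clock: 17.05
position: [0.6575, -0.1109, 0.1542]
ee_rot: [0.671, 0.742, 0.001, 0.001]
ft_force: [-2.4, 1.0, 14.6]
grip_width: 0.001
```

Bottomed: 14.6 N with no further travel, top at 0.132 m. Retreating and checking.

```bash
python3 -m crank '[[-1,[0,0,-0.1],[0,0,0]],[-1,[0,0,-0.3],[0,0,0]],[-1,[0,0,-0.5],[0,0,0]],[-1,[0,0,-0.5],[0,0,0]],[-1,[0,0,-0.3],[0,0,0]]]'; python3 -m crank '[[-1,[0,-0.3,-0.3],[0,0,0]],[-1,[0,-0.5,0],[0,0,0]],[-1,[0,-0.5,0],[0,0,0]],[-1,[0,-0.2,0],[0,0,0]],[-1,[0,0,0],[0,0,0]]]'; python3 look.py 10; python3 - <<'E'
from h import *
for n in["scene","side","wrist"]:cv2.imwrite(f"pics/{n}10.png",manip.camera(n))
E
```

```text
clock: 17.55
position: [0.6567, -0.1114, 0.2914]
ee_rot: [0.671, 0.741, 0.001, 0.001]
ft_force: [-0.3, -0.9, -0.6]
grip_width: -0.002
clock: 18.05
position: [0.5352, -0.1238, 0.3127]
ee_rot: [0.672, 0.741, 0.001, -0.0]
ft_force: [0.3, -0.3, 0.5]
grip_width: -0.002
[ 0.5352 -0.1238  0.3127] [ 0.3236 -0.3342  0.4771] [-0.0685  0.0275  0.0327]
al,nrm -0.1762987990107395 0.5202654641894285
```

View pics/scene10.png

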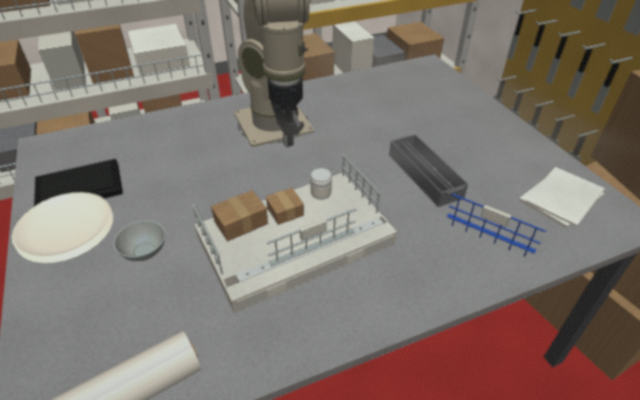

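View pics/wrist10.png

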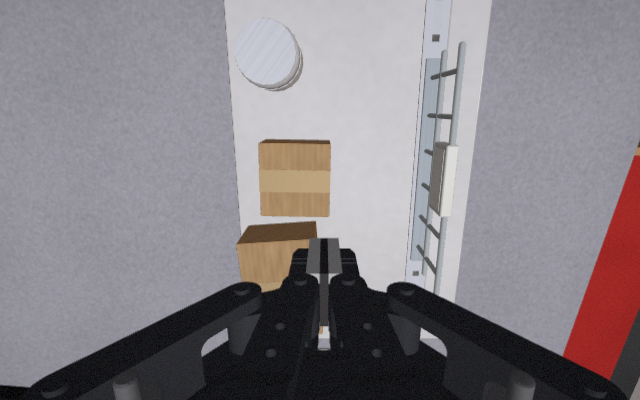

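View pics/si_10.png

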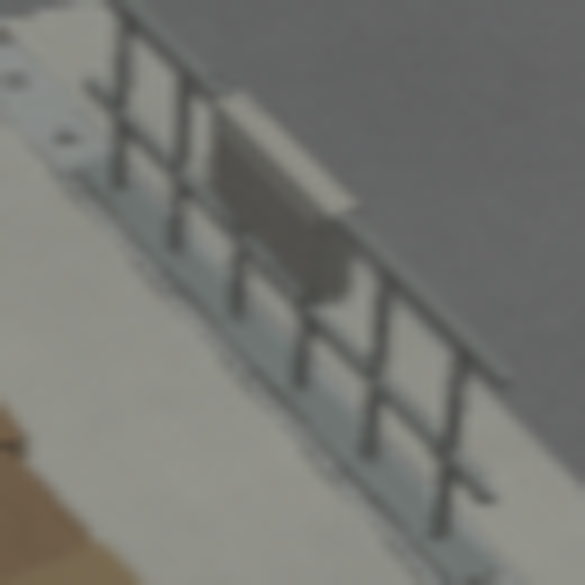

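```bash
python3 -m crank '[[-1,[0,0,0],[0,0,0]],[-1,[0,0,0],[0,0,0]],[-1,[0,0,0],[0,0,0]],[-1,[0,0,0],[0,0,0]],[-1,[0,0,0],[0,0,0]]]'; python3 -c "
from workcell import manip
print(manip.hand_in())"
```

```text
clock: 18.8
position: [0.537, -0.1229, 0.3121]
ee_rot: [0.671, 0.741, 0.0, -0.0]
ft_force: [-0.1, 1.2, 0.0]
grip_width: 0.003
the job is handed in; nothing more can be done
None
```

The fence is fitted in the middle six of the rail's ten slots and pressed home. I let go and handed the job in at 18.8 s on the robot clock.

- **Position:** the rail's middle measured about 8–9 mm to the +y side of rail_mid. The next fits would put the fence 31 mm or more from rail_mid, so these are the nearest slots. Two slots stay free at each end.
- **Fit:** the legs went into the slots with no measurable extra force. The foot strip bottomed at the expected height under about 20 N. At that point the wrist also read about 9 N sideways; it fell to 5.5 N after I shifted the gripper 0.8 mm, and it was gone after letting go.
- **Seating check:** I pressed the top again with the gripper shut. It met the ticket holder at 132 mm, which is where it should be when fully seated, and did not move further under about 15 N.
- **Final pictures:** the foot strip lies flat in the rail, and the cartons and tin look unmoved, as does the bowl. The robot touches nothing.
- **Disagreements:** my camera views of the slots differed by 1 mm or less. Before insertion, the leg tips as seen by the two fixed cameras came out about 2 mm lower than the arm's pose implied, which is within the calibration error.

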